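# Lever up the flap of a kitchen holding well

## Task

With your fingertips only, push the lever endwise towards the holding well until its cross pin drops into the seat of the stand and its toe is under the flap, then press the pad at its long end down until the heavy flap stands open by more than 15 degrees. Finish while still holding the pad down with the flap open. Touch nothing but the lever, do not lift the lever off its stand, and leave the shaker, bowl and jar where they are.

Things in the scene. Friction and masses are not known exactly. Their poses are not given: they have to be found in the camera images.
- well: Steel holding well fixed on the table, lever stand at its front. Origin: on the table top, directly below the pin's place in the stand's seat; x points along the lever towards the well, z up. The well is a box, x 98 to 298 mm, y -150 to 150 mm, rim 125 mm high; the stand spans x -84 to 100 mm, y -45 to 45 mm, up to 142 mm high, with a low strip and a rubber down stop (28 mm high, at x -172) under the pad.
- seat (a point): Bottom of the seat, 114 mm above the well's origin. The stand's two upright cheeks (inner faces 62 mm apart, 11 thick) carry the lever's pin: level ledges 119 mm high from x = -74 to -8 mm in the well's frame, then the seat, 16 mm wide and 5 mm deep, then an end stop 142 mm high; a back stop at x = -74 mm. A cross rod at x = 40 mm carries the resting toe.
- lever: Loose lever, about 0.7 kg, resting along the well's x with its cross pin on the ledges, 30 to 45 mm short of the seat. Origin: pin centre; x towards the toe. Heavy dark steel toe 90 mm long from the pin (54 wide, 16 thick); the other way a light aluminium bar (24 wide, 12 thick) with a black pad to 210 mm. Toe end heavier: rests toe down, long end up 7 to 9 degrees (this frame then about level).
- lever_pin (a point): Centre of the lever's cross pin (12 mm diameter, 86 mm long). In the well's frame its height is 125 mm on the ledges and 120 mm in the seat, where its x is within 2 mm of 0.
- lever_pad (a point): Centre of the top face of the black pad (45 long, 50 wide, 16 thick) at the lever's long end, 188 mm from the pin; the place to press. About 150 mm above the table with the pin seated and the flap shut; at roughly 75 mm the flap is open 15 degrees; at roughly 50 mm the pad meets a rubber stop. Pressing takes 2 to 8 N.
- lever_end (a point): Middle of the end face of the pad (50 wide, 16 high), 210 mm from the pin, about 150 mm above the table at the start; the place to push endwise. Sliding takes up to about 10 N. Just before the seat this end rises about 20 mm, then drops again as the pin falls into the seat.
- lever_toe (a point): Middle of the toe's end face, 90 mm from the pin. With the pin in its seat 32 mm of toe lie under the flap, with about 10 mm of play.
- flap_edge (a point): Middle of the lower front edge of the steel flap (118 long, 296 wide, 8 thick, about 1.6 kg; overhangs the well's front by 40 mm), 126 mm above the table when shut and 120 mm from the hinge, at the flap's back. Its z axis is upright when shut and leans by the opening angle. At 15 degrees it is 157 mm high; at the stop about 20 degrees. The flap falls shut when the pad is let go.
- shaker: Loose aluminium shaker, 54 mm diameter, 100 mm tall, origin under its centre. Leave alone.
- bowl: Loose white bowl, 100 mm diameter, 45 mm tall, origin under its centre. Leave alone.
- jar: Loose glass jar, 60 mm diameter, 85 mm tall, origin under its centre. Leave alone.

How it is judged:
On the way:
1. the lever's pin lies in the seat, the flap still shut (x of lever_pin in the frame of well between -0.006 and 0.006 m and z of lever_pin in the frame of well between 0.112 and 0.1225 m and angle between flap_edge's own z axis and vertical below 0.05 rad), for 0.2 s.
At the end, for the whole second after the job is handed in: The flap is open by more than 0.26 rad (15 degrees), the fingers press on the lever with more than 0.5 N, the lever's pin lies in its seat (within 6 mm along the stand, and below the ledges' level), and shaker, bowl and jar are within 30 mm of their starts (x of lever_pin in the frame of well between -0.006 and 0.006 m and z of lever_pin in the frame of well between 0.112 and 0.1225 m and angle between flap_edge's own z axis and vertical above 0.26 rad and contact force between the fingers and lever above 0.5 N and distance of each of shaker, bowl, jar from where it was at the start of the episode below 0.03 m); the arm keeps its last pose, push and grip.
It fails at once if the robot touches the well, its stand or its flap (contact force between any of the fingers, the arm and well above 1 N).
It fails at once if the lever is lifted off its stand (pin more than 15 mm above the ledges' level) (z of lever_pin in the frame of well above 0.14 m).
It fails at once if shaker, bowl or jar is moved by more than 30 mm (distance of any of shaker, bowl, jar from where it was at the start of the episode above 0.03 m).
It also fails if it takes over 48 s, if anything falls off the work surface, if the arm or the gripper's body presses on something with over 40 N, if the wrist force passes 120 N, or if a joint passes its speed limit or range.

## Robot

A 6-joint arm with a two-finger parallel gripper is mounted at the origin on the work surface. World frame = base frame: x ahead of the robot, y to its left, z up, the work surface at z = 0. Lengths are in m, angles in rad, forces in N, time in s.
With the tool pointing down it reaches from about 0.25 to 0.775 m from the base axis. Payload 4 kg.
Tool frame: the origin (TCP) lies midway between the tips of the shut fingers; the grasp point (between the pads) lies 19 mm behind it; z points along the fingers, x is the direction in which the jaws open and shut, and the axes are right-handed (so a half turn about z gives the same grasp; the last joint's range is limited). The gripper opens to 85 mm and grips with 20 to 120 N. Pads are 22 mm wide; open, the fingers measure 114 mm over their backs; the gripper's body (76 mm by 85 mm) begins 54 mm behind the grasp point. The pads swing forward as they close: fully open they stand 13 mm farther back than shut.
Start: joints at [-1.294, 0.087, 1.371, -0, 1.684, -0.103], TCP at [0.204, -0.511, 0.231] pointing down, gripper open.
Joint ranges: [-3.1, 3.1], [-0.76, 2.03], [0.27, 2.55], [-1.08, 4.22], [0.17, 2.65], [-2.57, 2.57]. Speed limits (rad/s): [2.79, 2.79, 3.14, 3.14, 3.14, 3.14].

## Interface

Orientations are given as a 3x3 rotation matrix whose columns are the frame's x, y, z axes.
In Python, from cell import arm gives the robot as it stands.
- The arm moves only by the tool servo_tool, never from a script. Its arguments are lists of equal length, an entry for each row: "linear": the shift along the tool's x, y, z in cm, a list of three; "yaw": the turn about the tool's z in rad; "jaw": the finger opening in cm, from 0 to 8.54. In form: {"linear": [[dx, dy, dz], ...], "yaw": [yaw, ...], "jaw": [jaw, ...]}. A call has 1 to 20 rows; each row is the pose to reach, as a shift and turn from the pose commanded when the call began, along the tool's axes at that moment; what a row does not reach only later rows make up. A row lasts 1/8 s, in which the tool goes at most 62.5 mm and 10.7 degrees, less where a joint would pass 70% of its speed; a pose out of reach is approached as far as the arm can. A call with a gripper value outside its range is refused whole. The fingers move at their own pace and stop on an object; "force" is the grip in N (left out, the last holds). Time passes only in rows, so rows that repeat a pose let the fingers close. It gives the time, the measured TCP pose, the force and the opening at its end, in the units of the state.
- arm.observe(): the state, without advancing time (a new reading comes with each control period).
- arm.capture(name): name is "scene" or "top"; returns (picture, depth): 480x640x3 uint8, red, green, blue; 480x640 float32, m along the optical axis (not along the pixel's ray), 0 where there is no reading.
- arm.camera_params(name): a dict with "fx", "fy", "cx", "cy" (pixels), "T" (4x4, takes a point from camera to world coordinates). Camera axes: x right, y down, z forward; pixel columns grow to the right and rows downward; lengths in m; the calibration is good to about 2 mm. A picture is of the moment at which its call begins. camera_params takes no time and is no camera call.
- arm.job_done(): hands the job in, once; it reports no verdict.
The state is a dict: "t": time; "joints": joint angles; "dq": joint speeds; "joint_efforts": joint torques, N m; "position": TCP position; "tool_rot": TCP orientation; "force": force on the tool from outside, world axes, zero at the start; "torque": the same for the moment, N m; "grip_width": opening from 0.0 (shut) to 1.0 (fully open).
Only numpy, scipy, OpenCV 4.12 (cv2) and the standard library are available. Lean on these libraries where they do the work, as an engineer would, in place of code of your own. Each camera call takes 0.05 s, during which the arm holds its last target.

## Working session

There is one attempt and no reset: what is moved stays moved. The work goes in short steps, Python scripts to look and compute and a tool call to move; the robot and the scene stay as the last step left them, time stands still between calls to the robot, and variables do not carry over. Pictures are saved under pics/ and viewed, and the job is handed in when it is done.

Besides the shell and the picture viewer there is one more tool, called after "Emit:" in YAML: its name, and indented under it one key for each argument. servo_tool: Moves the arm, as the interface text tells. Its arguments: {"type":"object","properties":{"linear":{"type":"array"},"yaw":{"type":"array"},"jaw":{"type":"array"},"force":{"type":"number"}},"required":["linear","yaw","jaw"]}

```bash
ls; mkdir -p pics; python3 - <<'E'
from cell import arm
import cv2,numpy as np
s=arm.observe();print({k:np.round(v,3).tolist() for k,v in s.items()})
for n in("scene","top"):
    p,d=arm.capture(n);cv2.imwrite(f"pics/{n}0.png",p[:,:,::-1]);np.save(f"pics/{n}0.npy",d)
    c=arm.camera_params(n);print(n,c)
E
```

```text
pics
{'t': 0.0, 'joints': [-1.294, 0.088, 1.372, 0.0, 1.684, -0.103], 'dq': [0.001, -0.0, -0.001, 0.001, -0.002, 0.001], 'joint_efforts': [0.0, -35.186, -31.328, -0.0, 0.011, 0.0], 'position': [0.204, -0.51, 0.23], 'tool_rot': [[0.371, -0.929, -0.001], [-0.929, -0.371, 0.002], [-0.002, -0.0, -1.0]], 'force': [-0.594, 0.034, 0.453], 'torque': [-0.071, 0.006, 0.008], 'grip_width': 1.0}
scene {'fx': 451.3037731815831, 'fy': 451.3037731815831, 'cx': 323.34627619987623, 'cy': 232.48500356929023, 'T': array([[-0.74539148,  0.39160371, -0.53947945,  1.12296637],
       [ 0.66625981,  0.46448816, -0.58339404,  0.55576703],
       [ 0.02212255, -0.79429043, -0.60713533,  0.65018943],
       [ 0.        ,  0.        ,  0.        ,  1.        ]])}
top {'fx': 584.6356999570444, 'fy': 584.6356999570444, 'cx': 316.41312364582853, 'cy': 237.7330968163522, 'T': array([[-0.00171521, -0.98611012,  0.16608398,  0.44582959],
       [-0.99985259,  0.00452848,  0.01656167,  0.05440001],
       [-0.01708374, -0.16603109, -0.98597253,  1.24654804],
       [ 0.        ,  0.        ,  0.        ,  1.        ]])}
```

View pics/top0.png

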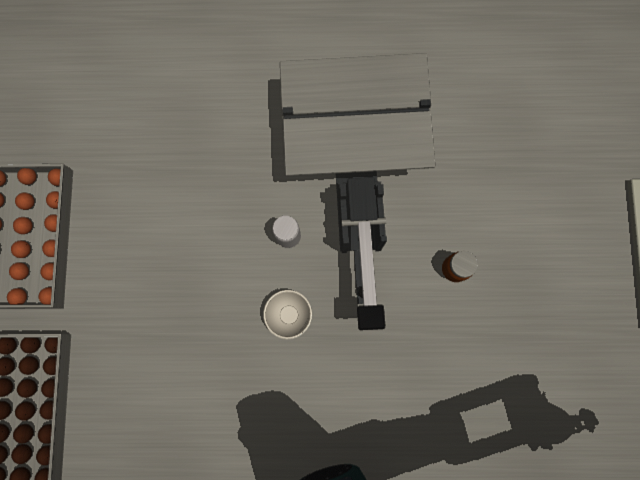

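View pics/scene0.png

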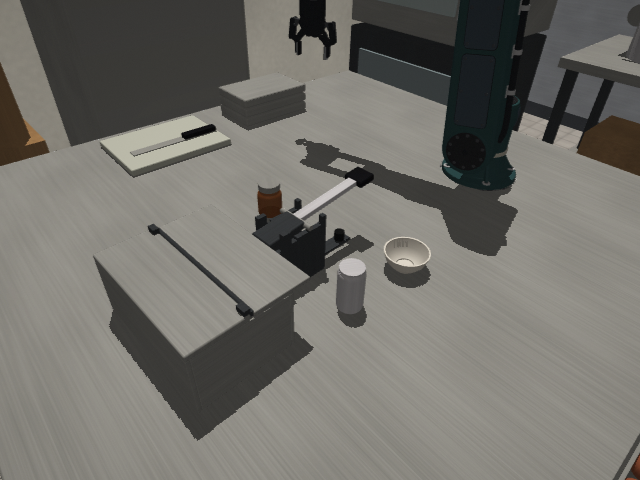

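The top view shows the pad at about (371,317), the pin near (364,222), the dark toe up to row 178, and the flap's front edge along rows 167-177. The bowl is at (287,314), the shaker at (286,231) and the jar at (460,265). Next I zoom in and measure.

```bash
cat > h.py <<'E'
import numpy as np,cv2
from cell import arm
def pt(n,d,u,v,r=1):
    c=arm.camera_params(n); w=d[v-r:v+r+1,u-r:u+r+1]; z=np.median(w[w>0])
    return (c["T"]@[(u-c["cx"])/c["fx"]*z,(v-c["cy"])/c["fy"]*z,z,1])[:3]
def cloud(n,d):
    c=arm.camera_params(n);v,u=np.mgrid[:480,:640]
    P=np.stack([(u-c["cx"])/c["fx"]*d,(v-c["cy"])/c["fy"]*d,d,np.ones_like(d)],-1)@c["T"].T
    return P[...,:3]
def atz(n,u,v,z):
    c=arm.camera_params(n);T=c["T"];r=T[:3,:3]@[(u-c["cx"])/c["fx"],(v-c["cy"])/c["fy"],1]
    return T[:3,3]+r*(z-T[2,3])/r[2]
E
python3 - <<'E'
from h import *
p=cv2.imread("pics/top0.png");d=np.load("pics/top0.npy")
z=cv2.resize(p[160:340,310:450],None,fx=4,fy=3.3,interpolation=cv2.INTER_CUBIC)
cv2.imwrite("pics/z0.png",cv2.resize(p[160:340,310:450],(466,600),interpolation=cv2.INTER_CUBIC))
P=cloud("top",d)
for u,v in[(371,317),(364,305+0),(367,260),(364,222),(348,222),(381,222),(362,200),(362,182),(360,160),(300,160),(425,160),(285,231),(288,316),(460,265)]:
    print(u,v,np.round(pt("top",d,u,v),4))
# pad mask
reg=np.zeros(d.shape,bool);reg[295:335,350:392]=1
m=reg&(P[...,2]>.1);ys,xs=np.where(m)
dark=m&(p.sum(2)<150)
q=P[dark];print("pad",len(q),q.mean(0),q.min(0),q.max(0));print(cv2.minAreaRect(q[:,:2].astype(np.float32)*1000))
reg[:]=0;reg[50:180,270:440]=1
m=reg&(P[...,2]>.11);q=P[m];print(cv2.minAreaRect(q[:,:2].astype(np.float32)*1000),cv2.boxPoints(cv2.minAreaRect(q[:,:2].astype(np.float32)*1000)),np.median(q[:,2]))
# bar center line
reg[:]=0;reg[228:300,340:400]=1
for v in range(228,300,10):
    r=(P[v,340:400,2]>.11)&(p[v,340:400].sum(1)>300)
    us=np.where(r)[0]+340
    if len(us): print(v,us.min(),us.max(),P[v,us].mean(0).round(4))
E
```

```text
371 317 [ 0.4806 -0.0279  0.1556]
364 305 [ 0.5031 -0.0158  0.1484]
367 260 [ 0.5888 -0.0233  0.1396]
364 222 [ 0.6642 -0.0193  0.1317]
348 222 [0.665  0.0116 0.1282]
381 222 [ 0.6648 -0.0526  0.1275]
362 200 [ 0.709  -0.0163  0.127 ]
362 182 [ 0.7461 -0.017   0.1245]
360 160 [ 0.7886 -0.0132  0.1328]
300 160 [0.7892 0.1053 0.1337]
425 160 [ 0.7879 -0.1412  0.1323]
285 231 [0.653  0.1364 0.099 ]
288 316 [0.488  0.1355 0.004 ]
460 265 [ 0.5851 -0.2118  0.0855]
pad 636 [ 0.48033056 -0.02692342  0.1574073 ] [ 0.44582959 -0.05224901  0.13869938] [0.50295379 0.05440001 1.24654804]
((476.56390380859375, 2.230144500732422), (46.285484313964844, 111.90543365478516), 8.032578468322754)
((728.9451904296875, -14.977066040039062), (558.6424560546875, 300.07427978515625), 2.846371650695801) [[ 442.518    121.0044 ]
 [ 457.41913 -178.69968]
 [1015.3724  -150.95853]
 [1000.47125  148.74554]] 0.13400480259793546
228 359 370 [ 0.6525 -0.0201  0.1307]
238 359 370 [ 0.6322 -0.0196  0.1344]
248 360 371 [ 0.6123 -0.021   0.1372]
258 361 382 [ 0.5815 -0.0166  0.2237]
268 362 373 [ 0.5734 -0.024   0.1406]
278 362 374 [ 0.5541 -0.0244  0.1432]
288 363 375 [ 0.535  -0.0258  0.1457]
298 364 375 [ 0.5161 -0.0263  0.1481]
```

View pics/z0.png

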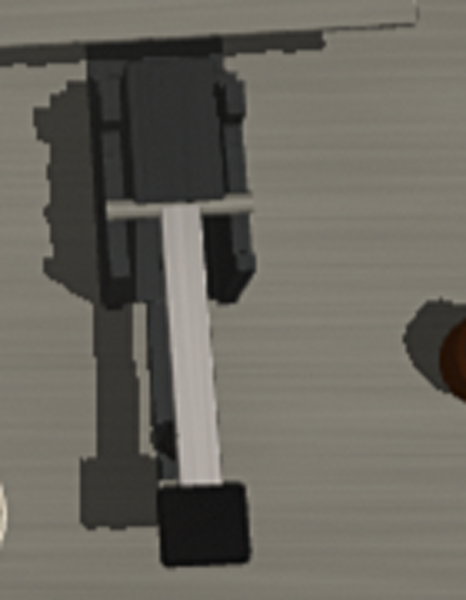

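```bash
python3 - <<'E'
from h import *
p=cv2.imread("pics/top0.png");d=np.load("pics/top0.npy");P=cloud("top",d)
ok=(d>0)&(P[...,2]<.3)
reg=np.zeros(d.shape,bool);reg[50:182,270:440]=1
q=P[ok&reg&(P[...,2]>.115)&(P[...,2]<.15)];r=cv2.minAreaRect(q[:,:2].astype(np.float32)*1000);print("well",r,cv2.boxPoints(r))
reg[:]=0;reg[295:335,350:392]=1
q=P[ok&reg&(P[...,2]>.12)&(p.sum(2)<150)];r=cv2.minAreaRect(q[:,:2].astype(np.float32)*1000);print("pad",r,q.mean(0),cv2.boxPoints(r))
pts=[]
for v in range(228,300):
    us=[u for u in range(345,395) if ok[v,u] and P[v,u,2]>.12 and p[v,u].sum()>300]
    if us: pts.append(P[v,us].mean(0))
pts=np.array(pts);f=np.polyfit(pts[:,0],pts[:,1],1);print("bar yaw deg",np.degrees(np.arctan(f[0])),"y at .46",np.polyval(f,.46),"at .66",np.polyval(f,.66),"tilt",np.degrees(np.arctan(np.polyfit(pts[:,0],pts[:,2],1)[0])))
# jaw/other
from cell import arm
s=arm.observe();R=s["tool_rot"];th=np.arctan(f[0])
T=np.array([.425,np.polyval(f,.425),.20])
print("shift cm",100*R.T@(T-s["position"]),"yaw",np.arctan2(R[1,1],R[0,1])%(2*np.pi)-np.pi-th)
E
```

```text
well ((877.3828735351562, -7.5210418701171875), (261.0727233886719, 300.18804931640625), 2.7592825889587402) [[ 739.77234  136.11496]
 [ 754.2234  -163.72507]
 [1014.9934  -151.15704]
 [1000.54236  148.68298]]
pad ((480.4822998046875, -27.5587158203125), (43.48441696166992, 49.3424072265625), 2.840067148208618) [ 0.4804394  -0.02717996  0.15397153] [[457.54437    -3.9951022]
 [459.9892    -53.276905 ]
 [503.42023   -51.12233  ]
 [500.9754     -1.8405266]]
bar yaw deg 2.8505766205319114 y at .46 -0.02906487480074879 at .66 -0.019106267220781722 tilt -6.920436457257207
shift cm [-36.33259865 -38.32573609   3.10329129] yaw 0.3300228427392241
```

Emit:
servo_tool:
  linear:
    - [-3,-3,0]
    - [-7,-7,0.5]
    - [-11,-11,1]
    - [-15,-15.5,1.5]
    - [-19,-20,2]
    - [-23,-24,2.5]
    - [-27,-28,3]
    - [-30,-32,3]
    - [-33,-35,3]
    - [-35,-37,3]
    - [-36.3,-38.3,3]
    - [-36.3,-38.3,3]
    - [-36.3,-38.3,3]
  yaw: [0.03,0.06,0.09,0.12,0.15,0.18,0.21,0.24,0.27,0.3,0.33,0.33,0.33]
  jaw: [8,7,6,5,4,3,2,1,0,0,0,0,0]
  force: 40

```text
t: 1.72
position: [0.4247, -0.0322, 0.201]
tool_rot: [[0.05, -0.999, -0.001], [-0.999, -0.05, -0.0], [0.0, 0.001, -1.0]]
force: [-0.0, 0.8, -0.4]
grip_width: -0.003
```

Emit:
servo_tool:
  linear:
    - [-0.1,0,3]
    - [-0.1,0,5.5]
    - [-0.1,0,7.2]
    - [-0.1,0,7.2]
    - [-0.1,-0.8,7.2]
    - [-0.1,-1.5,7.2]
    - [-0.1,-2.0,7.2]
    - [-0.1,-2.5,7.2]
    - [-0.1,-3.0,7.2]
    - [-0.1,-3.0,7.2]
  yaw: [0,0,0,0,0,0,0,0,0,0]
  jaw: [0,0,0,0,0,0,0,0,0,0]

```text
t: 2.98
position: [0.4551, -0.0292, 0.1291]
tool_rot: [[0.05, -0.999, -0.0], [-0.999, -0.05, -0.0], [0.0, 0.0, -1.0]]
force: [-2.2, 0.3, 0.9]
grip_width: -0.001
```

```bash
python3 - <<'E'
from h import *
p,d=arm.capture("scene");cv2.imwrite("pics/s1.png",cv2.resize(p[100:340,180:500,::-1],(800,600)))
p,d=arm.capture("top");cv2.imwrite("pics/t1.png",cv2.resize(p[160:340,310:450,::-1],(466,600)))
E
```

```text
(no output)
```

View pics/s1.png

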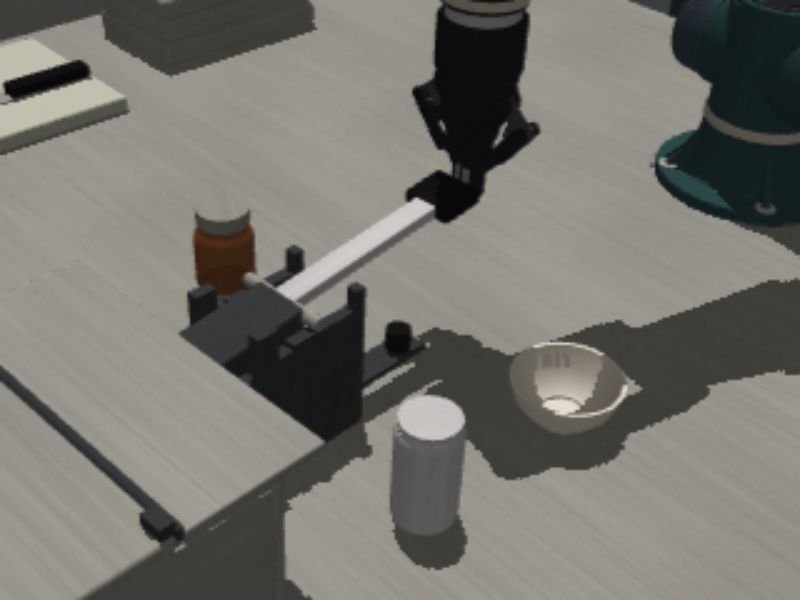

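The shut fingers are behind the pad's end face at about (455,190) in the zoomed view and touching it with about 2 N. I'll push on.

Emit:
servo_tool:
  linear:
    - [0,-0.4,0]
    - [0,-0.8,0]
    - [0,-1.2,0]
    - [0,-1.6,0]
    - [0,-2.0,0]
    - [0,-2.0,0]
  yaw: [0,0,0,0,0,0]
  jaw: [0,0,0,0,0,0]

```text
t: 3.82
position: [0.4759, -0.0282, 0.1295]
tool_rot: [[0.05, -0.999, 0.002], [-0.999, -0.05, -0.0], [0.0, -0.002, -1.0]]
force: [-2.7, 0.3, 1.3]
grip_width: 0.002
```

```bash
python3 - <<'E'
from h import *
p,d=arm.capture("scene");cv2.imwrite("pics/s2.png",cv2.resize(p[100:340,180:500,::-1],(800,600)))
p,d=arm.capture("top");np.save("pics/t2.npy",d);cv2.imwrite("pics/t2.png",cv2.resize(p[160:340,310:450,::-1],(466,600)))
E
```

```text
(no output)
```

View pics/s2.png

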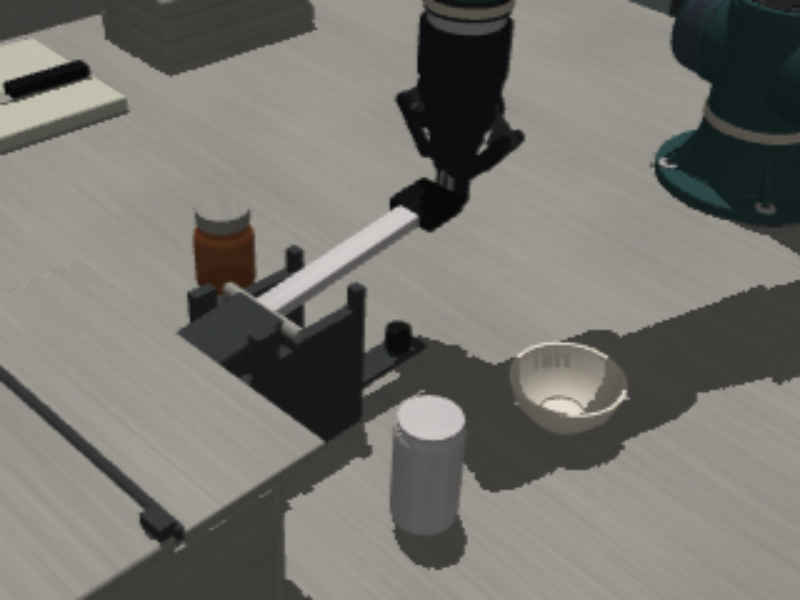

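View pics/t2.png

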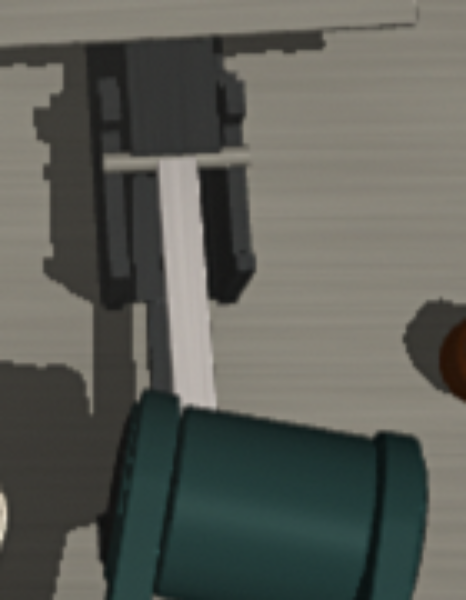

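The pin moved from zoom row 208 to row 160, which is about 27 mm. The seat notch is near row 125-130, so about 16 mm remain.

Emit:
servo_tool:
  linear:
    - [0,-0.3,0]
    - [0,-0.6,0]
    - [0,-0.9,0]
    - [0,-1.2,0]
    - [0,-1.2,0]
  yaw: [0,0,0,0,0]
  jaw: [0,0,0,0,0]

```text
t: 4.55
position: [0.4878, -0.0276, 0.1295]
tool_rot: [[0.05, -0.999, 0.002], [-0.999, -0.05, -0.0], [0.0, -0.002, -1.0]]
force: [-0.9, -0.5, -0.2]
grip_width: 0.002
```

```bash
python3 - <<'E'
from h import *
p,d=arm.capture("scene");cv2.imwrite("pics/s3.png",cv2.resize(p[100:340,180:500,::-1],(800,600)))
p,d=arm.capture("top");np.save("pics/t3.npy",d);cv2.imwrite("pics/t3.png",cv2.resize(p[160:340,310:450,::-1],(466,600)))
E
```

```text
(no output)
```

View pics/s3.png

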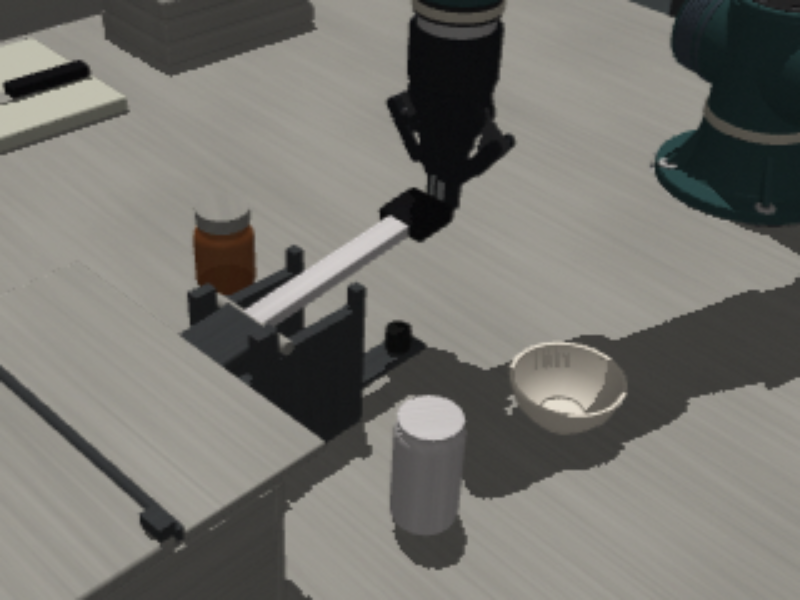

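View pics/t3.png

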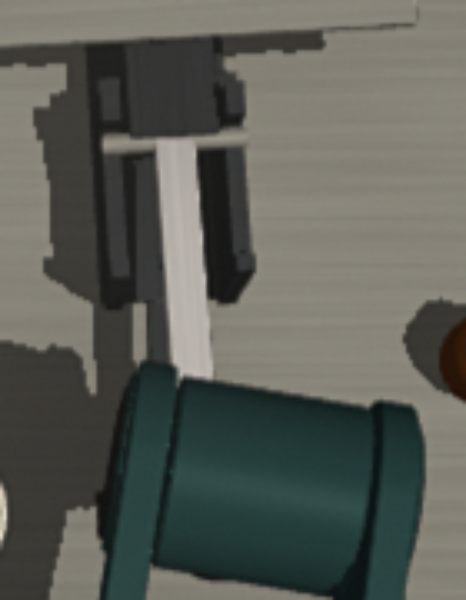

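```bash
cat > meas.py <<'E'
from h import *
import sys
def meas(name="x"):
    s=arm.observe();p,d=arm.capture("top");P=cloud("top",d)
    p2,d2=arm.capture("scene");cv2.imwrite(f"pics/{name}.png",cv2.resize(p2[150:270,230:390,::-1],(800,600),interpolation=cv2.INTER_CUBIC))
    cv2.imwrite(f"pics/{name}t.png",cv2.resize(p[160:280,320:420,::-1],(500,600),interpolation=cv2.INTER_CUBIC))
    th=np.radians(2.78);O=np.array([.7101,-.0156,0]);R=np.array([[np.cos(th),-np.sin(th),0],[np.sin(th),np.cos(th),0],[0,0,1]])
    W=(P-O)@R
    # pin: bright pixels at |y| 20..43 on top
    g=p.astype(int).sum(2)
    m=(d>0)&(np.abs(W[...,1])>18)&(np.abs(W[...,1])<42e-3+0.002)&(W[...,0]>-.07)&(W[...,0]<.03)&(W[...,2]>.10)&(g>270)
    m=(d>0)&(np.abs(W[...,1])>.016)&(np.abs(W[...,1])<.044)&(W[...,0]>-.07)&(W[...,0]<.03)&(W[...,2]>.10)&(g>270)
    q=W[m];print("pin n",len(q),"mean mm",(1000*q.mean(0)).round(1),"zmax",(1000*np.percentile(q[:,2],[50,90])).round(1))
    b=(d>0)&(np.abs(W[...,1])<.012)&(W[...,0]>-.15)&(W[...,0]<-.0)&(W[...,2]>.05)&(W[...,2]<.2)&(g>350)
    q=W[b]; 
    if len(q)>20:
        f=np.polyfit(q[:,0],q[:,2],1);print("bar tilt",np.degrees(np.arctan(f[0])),"z@0",1000*f[1],"x max",q[:,0].max())
    t=(d>0)&(np.abs(W[...,1])<.12)&(np.abs(W[...,1])>.05)&(W[...,0]>.06)&(W[...,0]<.15)&(W[...,2]>.1)
    q=W[t];f=np.polyfit(q[:,0],q[:,2],1);print("flap deg",np.degrees(np.arctan(-f[0])),"z@.06",1000*np.polyval(f,.06))
if __name__=="__main__": meas(sys.argv[1])
E
python3 meas.py m1; python3 - <<'E'
from h import *
E
```

```text
pin n 130 mean mm [ -5.   -5.1 123.7] zmax [123.5 126.4]
bar tilt -6.863052704108188 z@0 124.23980102320628 x max -0.002071067900877551
flap deg 0.129844277252399 z@.06 132.73985833909308
```

View pics/m1.png

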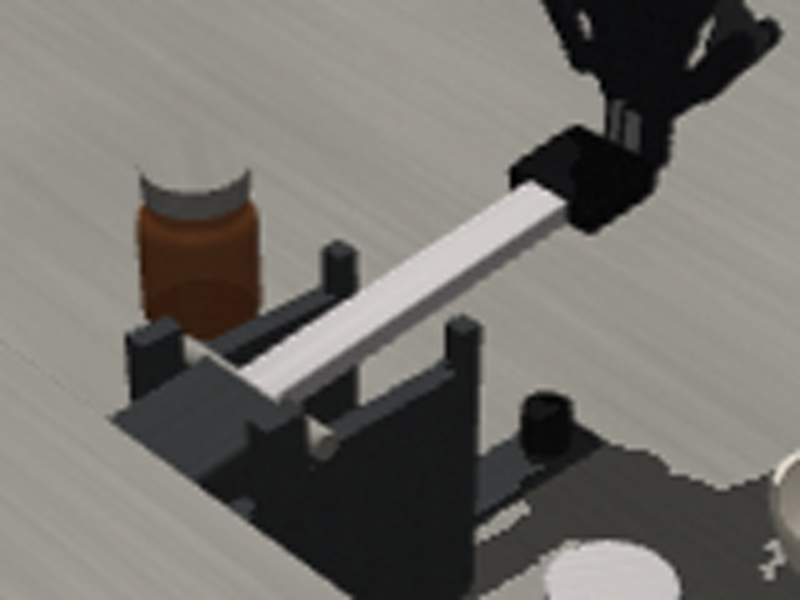

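View pics/m1t.png

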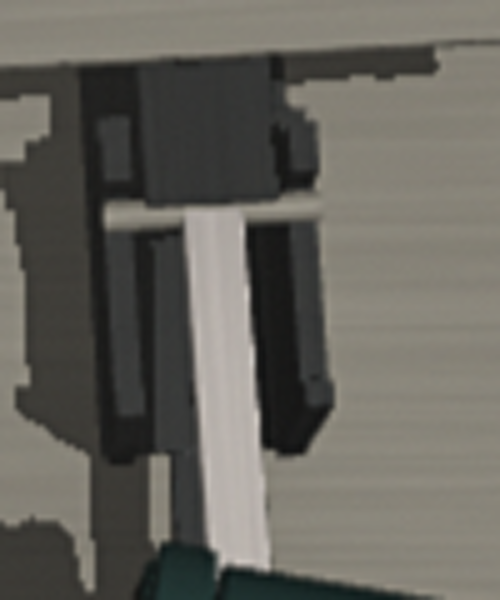

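The pin abuts the end stop and has dropped about 5 mm: its top is at about 126 mm and the bar height at the pin went from about 129 to 124. To confirm it is seated, I'll nudge 4 mm and watch the force.

Emit:
servo_tool:
  linear:
    - [0,-0.1,0]
    - [0,-0.2,0]
    - [0,-0.3,0]
    - [0,-0.4,0]
  yaw: [0,0,0,0]
  jaw: [0,0,0,0]

```text
t: 5.25
position: [0.4902, -0.0274, 0.1289]
tool_rot: [[0.05, -0.999, -0.002], [-0.999, -0.05, -0.0], [-0.0, 0.002, -1.0]]
force: [-3.2, -0.0, 1.7]
grip_width: 0.001
```

```bash
python3 meas.py m2
```

```text
pin n 129 mean mm [ -3.7  -3.6 123.8] zmax [123.5 127.9]
bar tilt -6.59865068732228 z@0 124.72682084807067 x max -0.00012548997514612154
flap deg 0.005458241400508181 z@.06 132.63041561537145
```

Emit:
servo_tool:
  linear:
    - [0,-0.2,0]
    - [0,-0.4,0]
    - [0,-0.4,0]
    - [0,-0.4,0]
  yaw: [0,0,0,0]
  jaw: [0,0,0,0]

```text
t: 5.85
position: [0.4915, -0.0273, 0.1278]
tool_rot: [[0.05, -0.999, -0.009], [-0.999, -0.05, -0.0], [-0.0, 0.009, -1.0]]
force: [-11.2, -0.8, 1.9]
grip_width: 0.003
```

```bash
python3 meas.py m3
```

```text
pin n 132 mean mm [ -2.3  -4.  123.4] zmax [123.5 126.8]
bar tilt -6.464674959710316 z@0 124.67540431681354 x max -0.00030465165436934644
flap deg 0.03766511488482566 z@.06 132.69764940994094
```

View pics/m3.png

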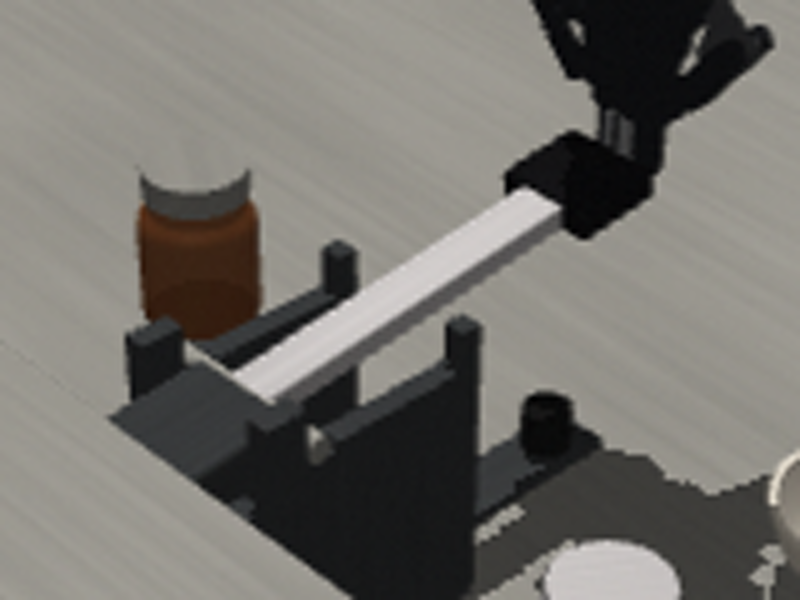

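View pics/m3t.png

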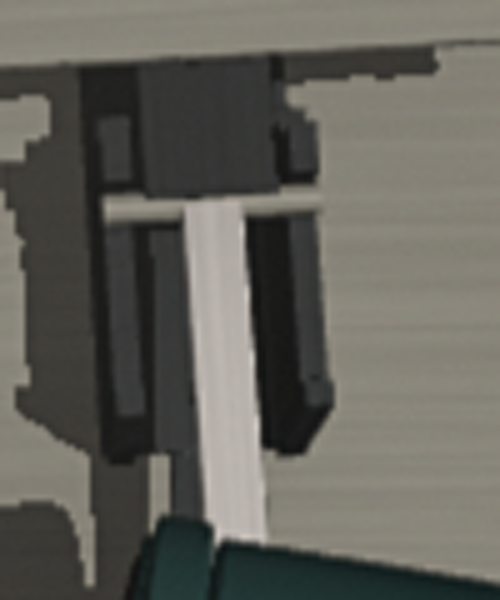

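The pin sits down in the notch and against the end stop, with 11 N of resistance and no further travel. The flap is shut. Now I back off, rise, and move over the pad.

Emit:
servo_tool:
  linear:
    - [0,0.8,0]
    - [0,2,0]
    - [0,2.8,0]
    - [0,3,-3]
    - [0,3,-6.5]
    - [0,2,-7]
    - [0,-1,-7]
    - [0,-3,-7]
    - [0,-3,-7]
    - [0,-3,-7]
  yaw: [0,0,0,0,0,0,0,0,0,0]
  jaw: [0,0,0,0,0,0,0,0,0,0]

```text
t: 7.2
position: [0.5242, -0.0257, 0.1984]
tool_rot: [[0.05, -0.999, -0.002], [-0.999, -0.05, 0.0], [-0.0, 0.002, -1.0]]
force: [-0.8, 0.2, -0.2]
grip_width: 0.003
```

```bash
python3 meas.py m4; python3 -c "
from h import *
p,d=arm.capture('scene');cv2.imwrite('pics/s4.png',cv2.resize(p[60:300,180:500,::-1],(800,600)))"
```

```text
pin n 133 mean mm [ -2.3  -4.2 123.4] zmax [123.5 126. ]
bar tilt -7.497631125522002 z@0 124.47656685756954 x max -0.00013896984013001765
flap deg 0.1093812843738042 z@.06 132.73040464762016
```

View pics/s4.png

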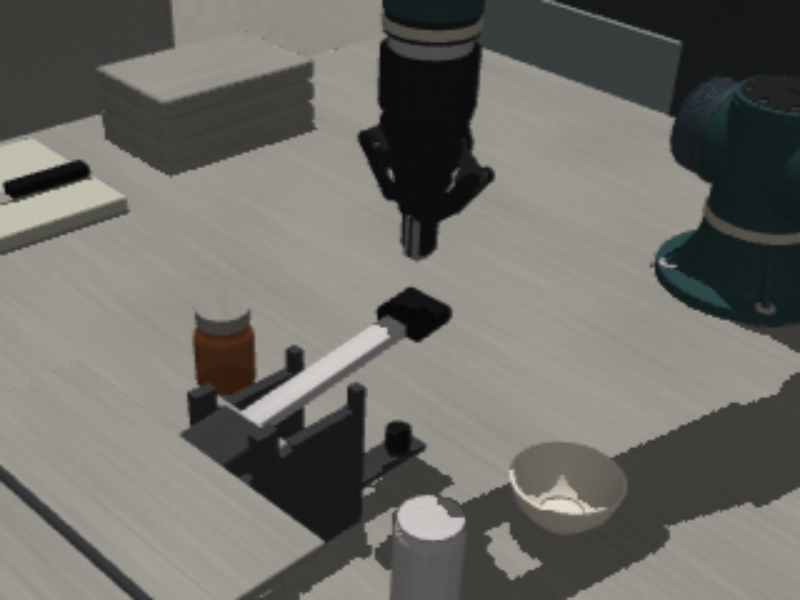

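View pics/m4.png

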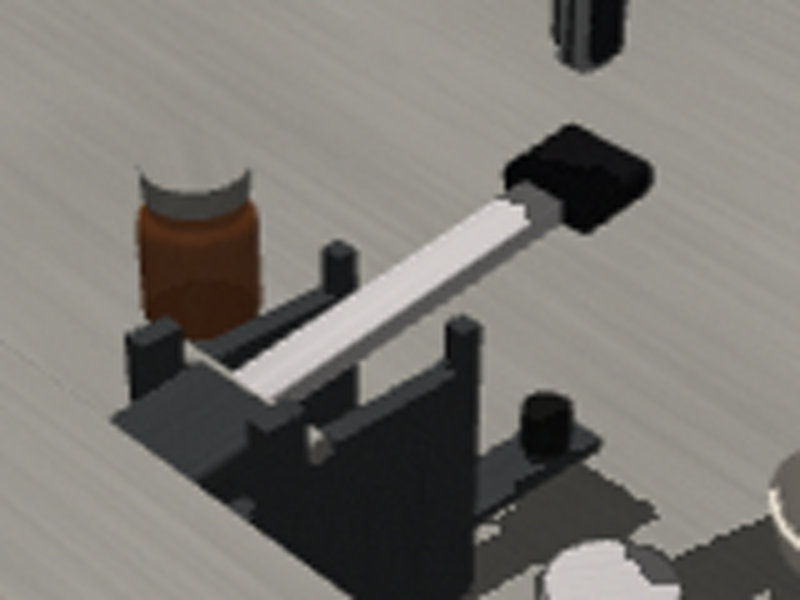

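```bash
python3 - <<'E'
from h import *
p,d=arm.capture("scene");P=cloud("scene",d)
m=(d>0)&(p.astype(int).sum(2)<120)&(P[...,2]>.125)&(P[...,2]<.172)&(P[...,0]>.47)&(P[...,0]<.57)&(abs(P[...,1]+.026)<.05)
q=P[m];print(len(q),q.min(0),q.max(0),cv2.minAreaRect(q[:,:2].astype(np.float32)*1000));t=q[q[:,2]>.143];print(t.mean(0))
E
```

```text
347 [ 0.50729199 -0.04788375  0.13614783] [0.55108626 0.00236616 0.1569873 ] ((528.76416015625, -22.80607032775879), (43.789329528808594, 49.6876106262207), 1.4879871606826782)
[ 0.52950875 -0.01956151  0.15063702]
```

Emit:
servo_tool:
  linear:
    - [0,0,2]
    - [0,0,4]
    - [0,0,4.8]
    - [0,0,5.5]
    - [0,0,6.2]
    - [0,0,7]
    - [0,-0.1,7.8]
    - [0,-0.2,8.6]
    - [0,-0.3,9.4]
    - [0,-0.3,9.4]
  yaw: [0,0,0,0,0,0,0,0,0,0]
  jaw: [0,0,0,0,0,0,0,0,0,0]

```text
t: 8.65
position: [0.5265, -0.0258, 0.1055]
tool_rot: [[0.05, -0.999, -0.003], [-0.999, -0.05, -0.001], [0.0, 0.003, -1.0]]
force: [-5.3, -0.2, 6.8]
grip_width: -0.002
```

```bash
python3 meas.py m5; python3 -c "
from h import *
p,d=arm.capture('scene');cv2.imwrite('pics/s5.png',cv2.resize(p[100:340,180:500,::-1],(800,600)))"
```

```text
pin n 128 mean mm [ -3.9  -3.3 123.2] zmax [123.  126.5]
bar tilt 6.777918218007865 z@0 124.11914794269123 x max -0.0012770687585584512
flap deg 7.86546566304712 z@.06 149.0734744520108
```

View pics/s5.png

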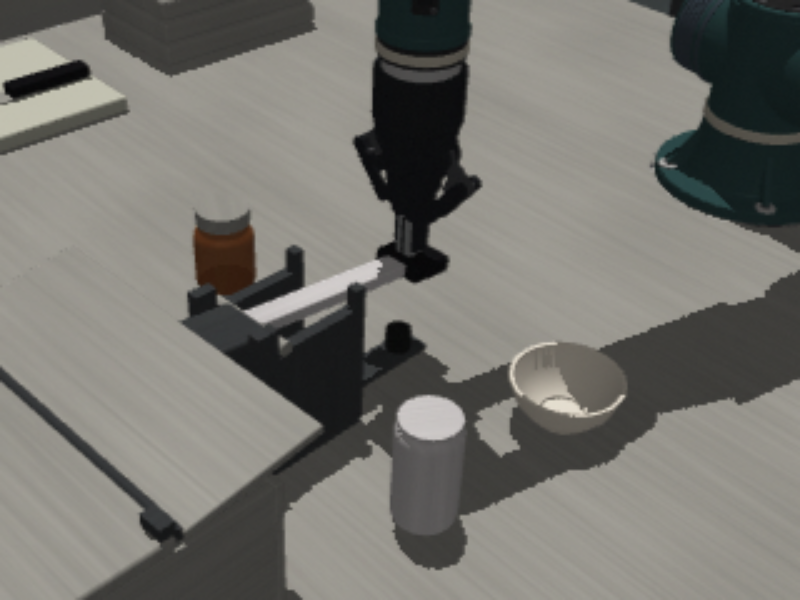

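The flap is at 7.9° with the pin still in the seat and nothing else touched. I keep pressing.

Emit:
servo_tool:
  linear:
    - [0,-0.1,0.7]
    - [0,-0.2,1.4]
    - [0,-0.4,2.1]
    - [0,-0.6,2.8]
    - [0,-0.8,3.4]
    - [0,-0.8,3.7]
    - [0,-0.8,3.7]
  yaw: [0,0,0,0,0,0,0]
  jaw: [0,0,0,0,0,0,0]

```text
t: 9.68
position: [0.5341, -0.0254, 0.068]
tool_rot: [[0.05, -0.999, -0.004], [-0.999, -0.05, -0.0], [0.0, 0.004, -1.0]]
force: [-6.0, 0.3, 3.9]
grip_width: 0.001
```

```bash
python3 meas.py m6; python3 -c "
from h import *
p,d=arm.capture('scene');cv2.imwrite('pics/s6.png',cv2.resize(p[100:340,180:500,::-1],(800,600)))"
```

```text
pin n 126 mean mm [ -5.1  -5.3 122.9] zmax [122.8 126.1]
bar tilt 19.39074149961643 z@0 125.14762598275578 x max -0.003955645660486339
flap deg 17.305122778829425 z@.06 170.1089461782859
```

View pics/s6.png

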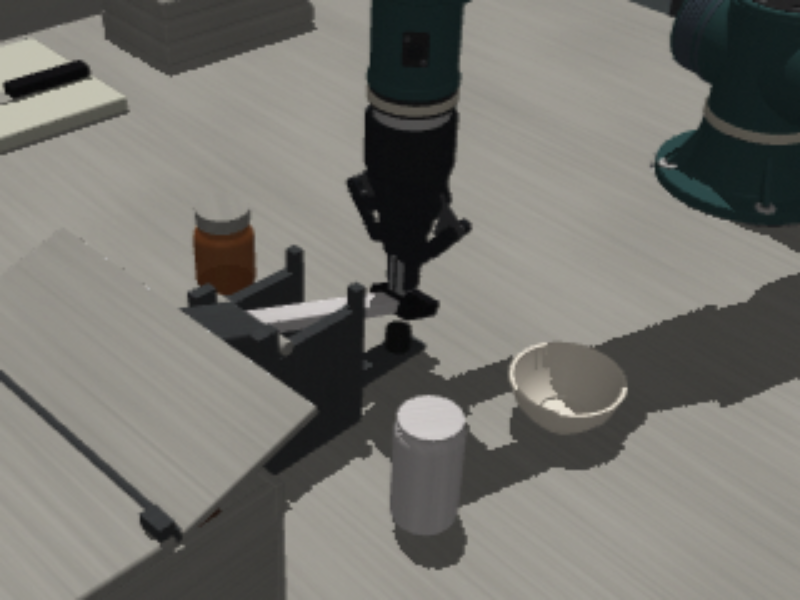

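Emit:
servo_tool:
  linear:
    - [0,-0.05,0.2]
    - [0,-0.1,0.4]
    - [0,-0.1,0.4]
    - [0,-0.1,0.4]
    - [0,-0.1,0.4]
  yaw: [0,0,0,0,0]
  jaw: [0,0,0,0,0]

```text
t: 10.45
position: [0.5352, -0.0253, 0.0642]
tool_rot: [[0.05, -0.999, -0.004], [-0.999, -0.05, -0.0], [0.0, 0.004, -1.0]]
force: [-5.7, -1.1, 4.8]
grip_width: -0.001
```

```bash
python3 meas.py m7;python3 - <<'E'
from h import *
p,d=arm.capture("top");P=cloud("top",d);print([pt("top",d,u,v).round(3) for u,v in[(285,231),(288,316),(460,265)]],arm.observe()["force"])
E
```

```text
pin n 125 mean mm [ -5.2  -5.1 123.4] zmax [123.2 126.9]
bar tilt 20.79012889512526 z@0 125.61156345352431 x max -0.004157589435588925
flap deg 18.214561691196185 z@.06 172.2385408871969
[array([0.653, 0.136, 0.098]), array([0.488, 0.135, 0.004]), array([ 0.585, -0.212,  0.085])] [-5.24639693 -0.46155697  4.91452265]
```

View pics/m7.png

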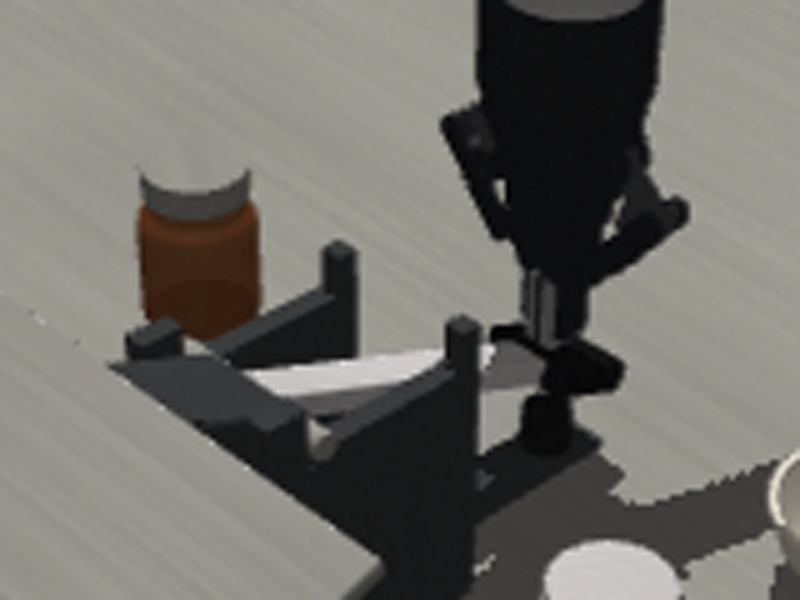

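The flap is open 18.2°, the pin is still in its notch at about (320,445), and the pad is held down with about 5 N. Shaker, bowl and jar have not moved, so I hand it in.

```bash
python3 -c "
from cell import arm
print(arm.job_done())"
```

```text
the job is handed in; nothing more can be done
None
```

I pushed the lever endwise with shut fingertips until its pin dropped into the seat. Then I pressed the pad down, and handed the job in at about 10.6 s of the 48 s allowed, still holding it down.

**Seating:** The pin dropped about 5 mm, and its top read about 126 mm, which puts its centre at about 120 mm. A final nudge met 11 N at the end stop, with the flap still shut (about 0.1° as measured).

**At hand-in:**
- **Flap:** open about 18.2°, against the 15° needed.
- **Pad:** held down with about 5 N.
- **Pin:** still in the seat notch in the picture.
- **Shaker, bowl and jar:** re-measured within about 1 mm of where they started.

**One disagreement:** My camera reading of the pin's x was -5.2 mm at the end. It had read -2.3 mm with the pin hard against the end stop, where the true value should be near +2 mm. I took this as an offset of about -4 mm in my estimate of the well's origin, which puts the true position near -1 mm. That is an inference, not a direct measurement. If the offset were zero, the reading would still be inside the ±6 mm limit, but only just.

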